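# Hang the slotted carving template on its pin

## Robot

A 6-joint arm with a two-finger parallel gripper is mounted at the origin on a cart in front of the work surface, level with it; the furniture and walls round the work are solid. World frame = base frame: x ahead of the robot, y to its left, z up, the work surface at z = 0. Lengths are in m, angles in rad, forces in N, time in s.
With the tool pointing down it reaches from about 0.35 to 0.775 m from the base axis. Payload 5.5 kg.
Tool frame: the origin (TCP) lies at the very end of the fingers, on their centre line; the grasp point (between the pads) lies 19 mm behind it; y points along the fingers, z is the direction in which the jaws open and shut, and the axes are right-handed (so a half turn about y gives the same grasp; the last joint's range is limited). The gripper opens to 85 mm and grips with 20 to 120 N. Pads are 22 mm wide; open, the fingers measure 114 mm over their backs; the gripper's body (76 mm by 85 mm) begins 54 mm behind the grasp point. The pads swing forward as they close: fully open they stand 13 mm farther back than shut.
Start: joints at [-1.432, 0.313, 0.046, 1.304, 0, 1.431], TCP at [0.158, -0.553, 0.231] pointing down, gripper open.
Joint ranges: [-2.76, 2.76], [-0.86, 1.69], [-1.03, 1.26], [-2.2, 2.34], [-1.47, 1.5], [-3.14, 3.14]. Speed limits (rad/s): [2.57, 2.57, 3.14, 3.14, 3.14, 3.14].

## Interface

Orientations are given as a unit quaternion [w, x, y, z].
In Python, from workcell import env gives the robot as it stands.
- The arm moves only by the shell command python3 -m inch 'ROWS' [OPENING] [FORCE]. ROWS is JSON, a list that holds one entry, the list of rows, each a list of 4 numbers: the shift along the tool's x, y, z in mm, then the turn about the tool's y in degrees. In form: [[[tx, ty, tz, spin], ...]]. A call has 1 to 10 rows; each row is the pose to reach, as a shift and turn from the pose commanded when the call began, along the tool's axes at that moment; what a row does not reach only later rows make up. A row lasts 1/10 s, in which the tool goes at most 50 mm and 8.59 degrees, less where a joint would pass 70% of its speed; a pose out of reach is approached as far as the arm can. A call with a gripper value outside its range is refused whole. OPENING is the finger opening in mm, from 0 to 85.4, set as the call begins (- or left out, the last holds). The fingers move at their own pace and stop on an object; FORCE is the grip in N (left out, the last holds). Time passes only in rows, so rows that repeat a pose let the fingers close. It gives the time, the measured TCP pose, the force and the opening at its end, in the units of the state.
- env.get_state(): the state, without advancing time (a new reading comes with each control period).
- env.read_camera(name): name is "scene" or "top" or "wrist"; returns the picture (480x640x3 uint8, blue, green, red); there is no depth.
- env.camera_model(name): a dict with "fx", "fy", "cx", "cy" (pixels), "distortion" ([k1, k2, p1, p2, k3] as OpenCV has them; the pictures are not rectified), "R" (3x3) and "t" (3): a world point X has camera coordinates R X + t; the wrist camera has in their place "mount" (4x4, takes a point from camera to tool coordinates, whose origin is the TCP and whose axes are the tool frame's). Camera axes: x right, y down, z forward; pixel columns grow to the right and rows downward; lengths in m; the calibration is good to about 2 mm. A picture is of the moment at which its call begins: read the wrist's pose just before it. camera_model takes no time and is no camera call.
- env.hand_in(): hands the job in, once; it reports no verdict.
The state is a dict: "clock": time; "joint_pos": joint angles; "qvel": joint speeds; "tau": joint torques, N m; "tcp_pos": TCP position; "orientation": TCP orientation; "wrist_force": force on the tool from outside, world axes, zero at the start; "ft_torque": the same for the moment, N m; "finger_gap": finger opening in m.
Only numpy, scipy, OpenCV 4.12 (cv2) and the standard library are available. Lean on these libraries where they do the work, as an engineer would, in place of code of your own. Each camera call takes 0.05 s, during which the arm holds its last target.

## Task

Take the plywood template with the red top tab and the side slot out of the rack and hang it on the pin of the peg stand: slide its slot sideways over the pin, between the post and the round brass head, then let it down so that it hangs freely and still from the pin by the peaked top of the slot. Leave the dark wooden template standing in the rack.

Things in the scene. Friction and masses are not known exactly. Their poses are not given: they have to be found in the camera images.
- slotted_template: Plywood board 12 (x) x 80 (y) x 185 mm (z up), 0.15 kg, upright; origin: centre of underside. Red grip tab: 34 mm wide, z 139-185. Through slot open at the -y edge: y -40 to +16, z 70 to 100; at its closed end the top rises as an inverted V from z 100 (y -12 and +16) to a peak at y +2, z 112. When hung the pin's axis is at y +2, z 105. Starts 26 mm deep in either 14 mm groove of a fixed rack; lift straight up.
- plain_template: Lower dark wooden board, 12 (x) x 80 (y) x 112 mm (z up), origin: centre of its underside, with no slot and no tab, only a closed 14 mm round hole. It stands parallel to the plywood one in the rack's other groove, 60 mm away (centre to centre, along x); its top is 124 mm above the bench, so carry the plywood board above it or round it. It stays there.
- peg_stand: Pale wooden stand fixed to the bench beyond the rack. Base 14 mm thick (x -45 to +65, y -48 to +48 mm); post 161 mm high, front face at x +20 mm. A level pin sticks out of it along its -x (about world -y). Origin on the bench under mid-pin, z up. With board and stand axes parallel, the board's slot mouth (-y) faces the pin from the stand's +y side, where the rack is.
- pin (a point): Middle of the pin, 150 mm above the bench, axes as the stand's. Steel, 10 mm thick, along x; free from the post's collar (x +19 mm) to a brass head (x -20 to -28 mm), a disc 32 mm across that cannot pass through the slot.

How it is judged:
At the end, for the whole second after the job is handed in: Slotted template at rest on the pin: pin within 12 mm of the peak sideways, 99 to 113 mm above its underside and within 22 mm of mid-pin, board within 15 degrees of upright, weight on the stand; dark template within 30 mm and 15 degrees of its place in the rack (x of pin in the frame of slotted_template between -0.022 and 0.022 m and y of pin in the frame of slotted_template between -0.01 and 0.014 m and z of pin in the frame of slotted_template between 0.099 and 0.113 m and angle between each of slotted_template, plain_template's own z axis and vertical below 0.26 rad and contact force between slotted_template and peg_stand above 0.4 N and linear speed of slotted_template below 0.03 m/s and angular speed of slotted_template below 0.3 rad/s and distance of plain_template from where it was at the start of the episode below 0.03 m); the robot touches nothing.
It fails at once if the dark template is taken out of the rack or knocked away (moved more than 50 mm) (distance of plain_template from where it was at the start of the episode above 0.05 m).
It also fails if it takes over 42 s, if anything falls off the work surface, if the arm or the gripper's body presses on something with over 40 N, if the wrist force passes 120 N, or if a joint passes its speed limit or range.

## Working session

There is one attempt and no reset: what is moved stays moved. The work goes in short steps, Python scripts to look and compute and a shell command to move; the robot and the scene stay as the last step left them, time stands still between calls to the robot, and variables do not carry over. Pictures are saved under pics/ and viewed, and the job is handed in when it is done.

```bash
ls; mkdir -p pics
python3 - <<'E'
from workcell import env
import cv2
s=env.get_state(); print(s)
for n in("scene","top","wrist"):
    cv2.imwrite(f"pics/{n}0.png",env.read_camera(n)); print(n,env.camera_model(n))
E
```

```text
pics
{'clock': 0.0, 'joint_pos': array([-1.43162379e+00,  3.14018888e-01,  4.49788723e-02,  1.30361142e+00,
        8.73561426e-06,  1.43121121e+00]), 'qvel': array([ 0.00012662,  0.00020437, -0.00158186, -0.00157793, -0.00040373,
        0.00075315]), 'tau': array([-8.79477302e-04, -4.80629575e+01,  2.98530579e+01,  1.97017263e-02,
       -1.57771728e-04,  1.99026084e-05]), 'tcp_pos': array([ 0.15814712, -0.55228765,  0.23039832]), 'orientation': array([ 0.0982401 , -0.09823366,  0.70090518, -0.69959342]), 'wrist_force': array([ 0.67788101, -0.03962046,  0.25283168]), 'ft_torque': array([-0.04148503, -0.01638493,  0.00784191]), 'finger_gap': 0.0853251532351355}
scene {'fx': 533.7895350066393, 'fy': 533.7895350066393, 'cx': 316.29830332304925, 'cy': 240.1026114891275, 'distortion': array([-0.14149001,  0.        ,  0.        ,  0.        ,  0.        ]), 'R': array([[-0.69773102, -0.71634543,  0.00454409],
       [-0.48710793,  0.46978009, -0.73622859],
       [ 0.52525926, -0.51590299, -0.67671768]]), 't': array([0.5297084 , 0.23880968, 0.76481621])}
top {'fx': 536.6703739645544, 'f
[... 210 characters left out ...]
1 ],
       [-0.98409703,  0.00225901, -0.17761736],
       [ 0.17757379, -0.01302437, -0.9840213 ]]), 't': array([0.23315072, 0.5268912 , 0.86568066])}
wrist {'fx': 346.69649358078976, 'fy': 346.69649358078976, 'cx': 311.3220318273575, 'cy': 242.4053709829251, 'distortion': array([-0.04149034,  0.        ,  0.        ,  0.        ,  0.        ]), 'mount': array([[-2.16038442e-04,  9.61802993e-01,  2.73742498e-01,
        -7.00807487e-02],
       [ 4.51678202e-05, -2.73742495e-01,  9.61803017e-01,
        -1.42419513e-01],
       [ 9.99999976e-01,  2.20150777e-04,  1.56963573e-05,
         3.52984650e-04],
       [ 0.00000000e+00,  0.00000000e+00,  0.00000000e+00,
         1.00000000e+00]])}
```

View pics/scene0.png

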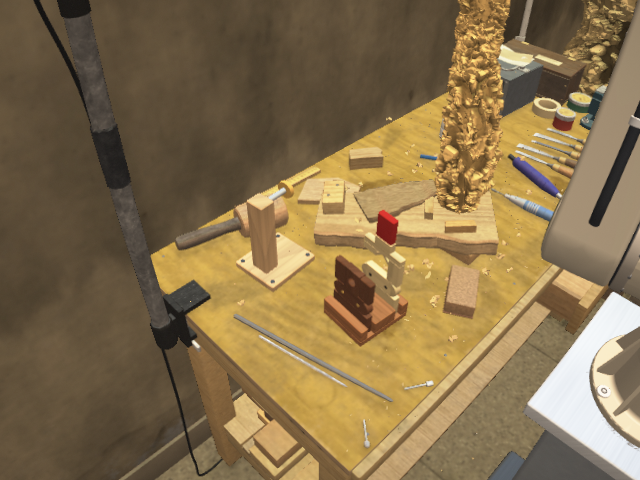

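View pics/top0.png

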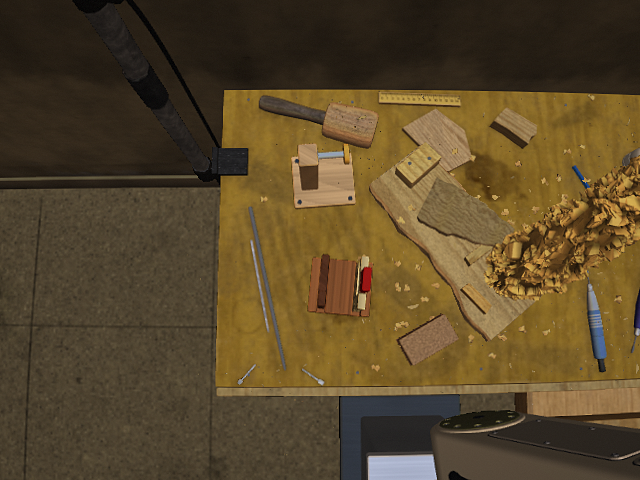

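View pics/wrist0.png

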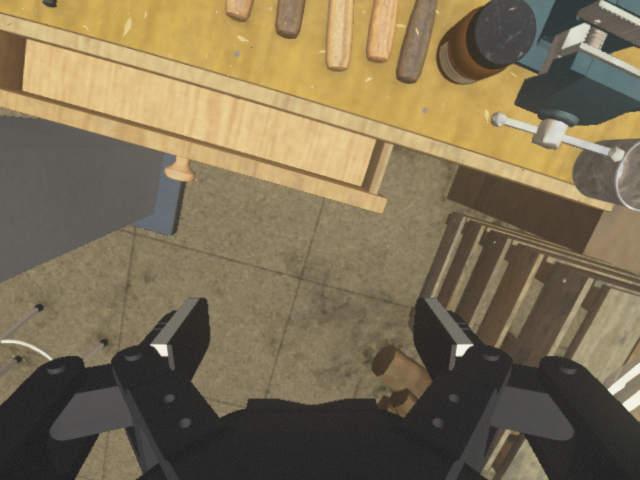

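```bash
cat > h.py <<'E'
import numpy as np, cv2
from scipy.spatial.transform import Rotation as Rn
from workcell import env
def K(m): return np.array([[m['fx'],0,m['cx']],[0,m['fy'],m['cy']],[0,0,1]])
def ext(n,s=None):
    m=env.camera_model(n)
    if n!='wrist': return m,np.array(m['R']),np.array(m['t'])
    s=s or env.get_state(); q=s['orientation']
    Rt=Rn.from_quat([q[1],q[2],q[3],q[0]]).as_matrix(); M=np.array(m['mount'])
    Rwc=Rt@M[:3,:3]; o=Rt@M[:3,3]+s['tcp_pos']
    return m,Rwc.T,-Rwc.T@o
def rays(n,uv,s=None):
    m,R,t=ext(n,s)
    p=cv2.undistortPoints(np.array(uv,float).reshape(-1,1,2),K(m),np.array(m['distortion'])).reshape(-1,2)
    d=np.c_[p,np.ones(len(p))]@R
    return -R.T@t,d/np.linalg.norm(d,axis=1)[:,None]
def onz(n,uv,z,s=None):
    o,d=rays(n,uv,s); return o+d*((z-o[2])/d[:,2])[:,None]
def tri(*views):  # (o,d) pairs
    A=np.zeros((3,3));b=np.zeros(3)
    for o,d in views:
        P=np.eye(3)-np.outer(d,d);A+=P;b+=P@o
    x=np.linalg.solve(A,b)
    return x,[np.linalg.norm(np.cross(x-o,d)) for o,d in views]
def proj(n,X,s=None):
    m,R,t=ext(n,s)
    return cv2.projectPoints(np.array(X,float).reshape(-1,3),cv2.Rodrigues(R)[0],t,K(m),np.array(m['distortion']))[0].reshape(-1,2)
E
python3 - <<'E'
from h import *
a=cv2.imread('pics/top0.png'); b=cv2.imread('pics/scene0.png')
x=cv2.resize(a[130:330,270:400],None,fx=3.9,fy=3,interpolation=cv2.INTER_CUBIC)
x=cv2.resize(a[130:330,270:400],(390,600),interpolation=cv2.INTER_CUBIC)
cv2.imwrite('pics/topc.png',x)
cv2.imwrite('pics/scenec.png',cv2.resize(b[180:350,220:420],(700,595),interpolation=cv2.INTER_CUBIC))
# column: base in scene about (462,205)
print('col base',onz('scene',[[462,205],[440,200],[492,205]],0.04))
print('col top-cam base',onz('top',[[490,285],[535,295],[505,245]],0.04))
o,d=rays('scene',[[480,0],[455,0],[505,0]]); 
for y in(-0.2,-.3,-.4): print(y,o+d[0]*((y-o[1])/d[0][1]))
o2,d2=rays('top',[[620,220]]); print(tri((o,d[0]),(o2,d2[0])))
# table edges, stand, rack rough
print(onz('top',[[225,90],[218,388],[298,202],[353,205],[293,157]],0))
E
```

```text
col base [[ 0.46347282 -0.11222192  0.04      ]
 [ 0.50330462 -0.09318228  0.04      ]
 [ 0.42146464 -0.1566602   0.04      ]]
col top-cam base [[ 0.43642513 -0.05185462  0.04      ]
 [ 0.41842456 -0.13013549  0.04      ]
 [ 0.50529821 -0.08235822  0.04      ]]
-0.2 [ 0.55676554 -0.2         0.3987786 ]
-0.3 [ 0.61159866 -0.3         0.36487457]
-0.4 [ 0.66643179 -0.4         0.33097054]
(array([ 0.46936978, -0.04949434,  0.45113244]), [np.float64(0.004311678951126228), np.float64(0.004311678951126176)])
[[8.09463451e-01 4.16122438e-01 1.11022302e-16]
 [2.64952451e-01 4.12976319e-01 0.00000000e+00]
 [5.91163241e-01 2.76748237e-01 0.00000000e+00]
 [5.85454149e-01 1.77587049e-01 0.00000000e+00]
 [6.76007757e-01 2.86334524e-01 0.00000000e+00]]
```

View pics/topc.png

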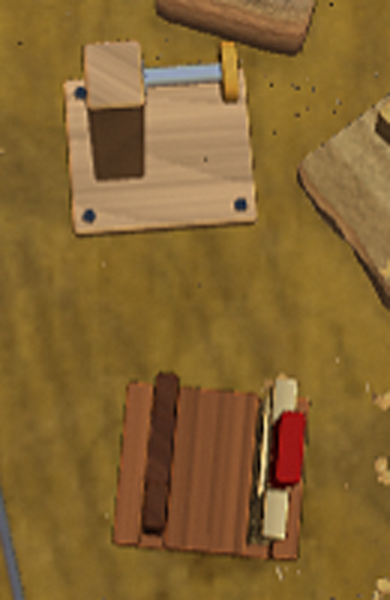

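View pics/scenec.png

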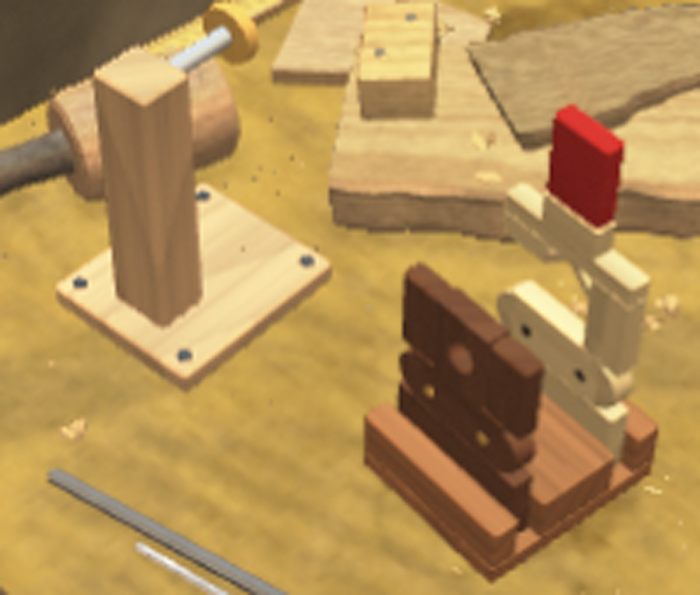

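Run:
```python
from h import *
for n in('top','scene'):
    o,_=rays(n,[[320,240]]);print(n,o)
    for c in([.47,-.08],[.47,-.11],[.47,-.14]):
        print(c,proj(n,[[*c,z] for z in(0.04,.1,.2,.3,.4,.5,.6)]).round(0).tolist())
    
a=cv2.imread('pics/top0.png'); b=cv2.imread('pics/scene0.png')
cv2.imwrite('pics/topd.png',cv2.resize(a[150:320,440:640],(800,680))[:600])
cv2.imwrite('pics/scened.png',cv2.resize(b[0:260,400:560],(369,600)))
```

```text
top [0.36584751 0.24321503 0.94253841]
[0.47, -0.08] [[505.0, 265.0], [518.0, 261.0], [543.0, 252.0], [575.0, 241.0], [618.0, 226.0], [677.0, 205.0], [760.0, 174.0]]
[0.47, -0.11] [[522.0, 265.0], [536.0, 261.0], [563.0, 252.0], [598.0, 241.0], [644.0, 226.0], [706.0, 205.0], [792.0, 175.0]]
[0.47, -0.14] [[539.0, 265.0], [553.0, 261.0], [583.0, 252.0], [620.0, 241.0], [669.0, 226.0], [734.0, 205.0], [822.0, 176.0]]
scene [0.08419328 0.66183712 0.69097612]
[0.47, -0.08] [[450.0, 211.0], [455.0, 186.0], [465.0, 140.0], [476.0, 88.0], [487.0, 29.0], [499.0, -37.0], [511.0, -109.0]]
[0.47, -0.11] [[459.0, 204.0], [464.0, 179.0], [474.0, 134.0], [485.0, 83.0], [497.0, 25.0], [509.0, -40.0], [521.0, -110.0]]
[0.47, -0.14] [[467.0, 198.0], [473.0, 173.0], [483.0, 128.0], [495.0, 78.0], [507.0, 21.0], [519.0, -42.0], [531.0, -111.0]]
```

View pics/topd.png

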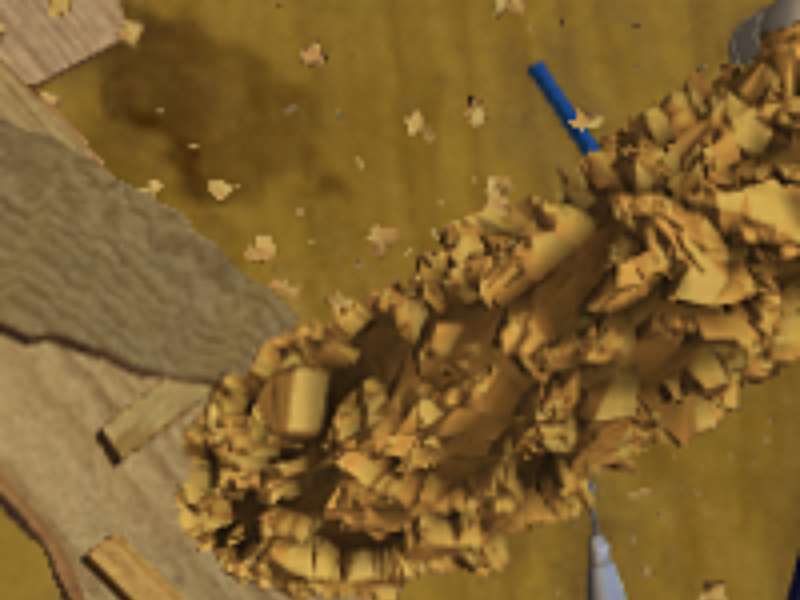

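View pics/scened.png

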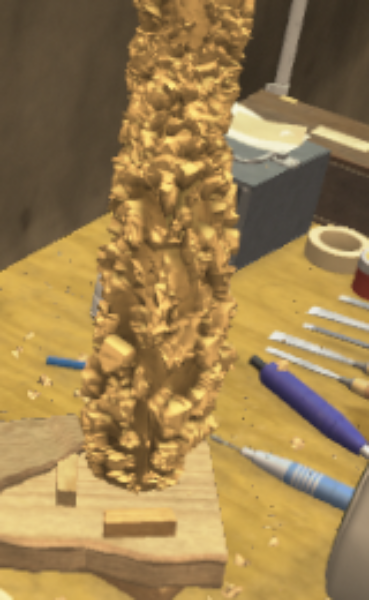

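```bash
cat > m1.py <<'E'
from h import *
a=cv2.imread('pics/top0.png');hs=cv2.cvtColor(a,cv2.COLOR_BGR2HSV)
s=env.get_state();q=s['orientation'];print('tool axes cols',Rn.from_quat([q[1],q[2],q[3],q[0]]).as_matrix().round(3).tolist())
def big(mask,roi):
    m=np.zeros_like(mask);x0,y0,x1,y1=roi;m[y0:y1,x0:x1]=mask[y0:y1,x0:x1]
    n,l,st,c=cv2.connectedComponentsWithStats(m)
    i=1+np.argmax(st[1:,4]);return (l==i),st[i],c[i]
red=((hs[...,0]<8)|(hs[...,0]>172))&(hs[...,1]>180)&(hs[...,2]>60)
m,st,c=big(red.astype(np.uint8),(340,250,400,310));print('red',st,c)
for v in range(st[1],st[1]+st[3]): 
    xs=np.where(m[v])[0]; print(v,xs.min(),xs.max(),hs[v,xs,2].tolist())
blue=(hs[...,0]>95)&(hs[...,0]<125)&(hs[...,1]>40)&(hs[...,2]>110)
m,st,c=big(blue.astype(np.uint8),(310,140,350,170));print('pin',st,c)
ys,xs=np.where(m);vx,vy,x0,y0=cv2.fitLine(np.c_[xs,ys].astype(np.float32),cv2.DIST_L2,0,.01,.01).ravel()
print(xs.min(),xs.max(),vy/vx)
L=lambda u:[u,y0+vy/vx*(u-x0)]
P=onz('top',[L(xs.min()-.5),L(xs.max()+.5)],.15);print('pin ends',P)
d=P[0]-P[1];print('pin axis deg (stand x)',np.degrees(np.arctan2(d[1],d[0])),np.linalg.norm(d))
print(a[150:170:2,340:356].tolist()[3])
E
python3 m1.py
```

```text
tool axes cols [[-0.961, -0.0, 0.275], [-0.275, 0.001, -0.961], [-0.0, -1.0, -0.001]]
red [362 267  10  25 203] [366.48275862 278.65024631]
267 365 370 [151, 135, 151, 124, 123, 164]
268 364 371 [145, 151, 153, 152, 154, 154, 171, 111]
269 363 371 [61, 148, 156, 153, 154, 152, 153, 155, 141]
270 363 371 [64, 152, 155, 153, 152, 153, 153, 156, 130]
271 363 371 [95, 151, 154, 152, 151, 151, 154, 158, 125]
272 363 371 [120, 155, 153, 153, 152, 152, 152, 158, 114]
273 363 371 [129, 153, 153, 152, 150, 151, 152, 157, 107]
274 363 371 [140, 153, 153, 150, 151, 152, 152, 158, 98]
275 363 370 [150, 153, 152, 152, 151, 152, 152, 167]
276 363 370 [157, 153, 151, 152, 151, 152, 149, 174]
277 363 370 [163, 154, 151, 150, 153, 151, 149, 167]
278 363 370 [162, 154, 151, 150, 150, 151, 152, 162]
279 363 370 [168, 154, 150, 151, 151, 150, 149, 158]
280 363 370 [163, 156, 151, 151, 151, 150, 150, 155]
281 363 370 [154, 157, 151, 150, 151, 152, 153, 143]
282 362 370 [64, 152, 154, 153, 151, 151, 151, 154, 134]
283 362 370 [91, 152, 154, 152, 151, 153, 152, 155, 130]
284 362 370 [117, 153, 152, 151, 152, 152, 153, 157, 122]
285 362 370 [124, 153, 152, 149, 150, 149, 152, 160, 113]
286 362 370 [136, 152, 152, 149, 150, 151, 152, 160, 104]
287 362 370 [148, 153, 151, 151, 148, 150, 151, 158, 94]
288 362 369 [154, 152, 153, 150, 152, 151, 151, 167]
289 362 369 [116, 159, 166, 165, 157, 157, 155, 172]
290 363 369 [115, 125, 128, 122, 124, 114, 128]
291 367 368 [69, 96]
pin [318 152  26   4  56] [330.07142857 153.82142857]
318 343 -0.06380988
pin ends [[0.63043226 0.24167856 0.15      ]
 [0.63312116 0.20147207 0.15      ]]
pin axis deg (stand x) 93.82609177673548 0.04029630154124377
[[113, 122, 129], [111, 120, 127], [111, 116, 124], [82, 90, 99], [32, 87, 125], [53, 146, 195], [54, 145, 191], [57, 146, 192], [56, 146, 194], [79, 139, 181], [128, 169, 208], [83, 147, 186], [34, 95, 126], [35, 96, 127], [40, 100, 130], [43, 105, 136]]
```

```bash
python3 -m inch '[[[0,-20,-45,0],[0,-40,-90,0],[0,-60,-135,0],[0,-60,-180,0],[0,-60,-215,0],[0,-60,-215,0]]]' 40; python3 -c "
from workcell import env
s=env.get_state();print(s['clock'],s['joint_pos'],s['tcp_pos'],s['orientation'])"
```

```text
clock: 0.75
tcp_pos: [0.0986, -0.3421, 0.2916]
orientation: [0.098, -0.098, 0.701, -0.7]
wrist_force: [-0.6, 0.1, 0.7]
finger_gap: 0.0397
0.75 [-1.51682372e+00 -1.27091461e-01 -2.98767486e-01  1.39992807e+00
 -1.50810346e-04  1.34635962e+00] [ 0.09855247 -0.34208466  0.29164447] [ 0.09808616 -0.09814379  0.70055573 -0.69997755]
```

```bash
python3 -m inch '[[[0,0,-25,0],[0,0,-25,0]]]'; python3 -c "
from workcell import env
import numpy as np
s=env.get_state();print(s['clock'],s['joint_pos'],s['tcp_pos'],s['orientation'])
r=np.hypot(*s['tcp_pos'][:2])*1000;print(r)
for k in range(1,11):
  a=np.radians(8*k);print([round(-r*np.sin(a)),0,round(r*(np.cos(a)-1)),-8*k])"
```

```text
clock: 0.95
tcp_pos: [0.092, -0.3205, 0.2914]
orientation: [0.098, -0.098, 0.7, -0.7]
wrist_force: [-0.3, -1.0, 0.1]
finger_gap: 0.0406
0.95 [-1.53356316e+00 -1.72865536e-01 -3.36570627e-01  1.40758845e+00
 -5.48946280e-05  1.32954747e+00] [ 0.09197702 -0.32048067  0.29139072] [ 0.09813902 -0.09814183  0.70043997 -0.70008626]
333.4181041449727
[-46, 0, -3, -8]
[-92, 0, -13, -16]
[-136, 0, -29, -24]
[-177, 0, -51, -32]
[-214, 0, -78, -40]
[-248, 0, -110, -48]
[-276, 0, -147, -56]
[-300, 0, -187, -64]
[-317, 0, -230, -72]
[-328, 0, -276, -80]
```

```bash
python3 -m inch '[[[-46,0,-3,-8],[-92,0,-13,-16],[-136,0,-29,-24],[-177,0,-51,-32],[-177,0,-51,-32]]]'; python3 -c "
from workcell import env
import numpy as np,cv2
s=env.get_state();print(s['clock'],s['joint_pos'],s['tcp_pos'],s['orientation'])
cv2.imwrite('pics/scene1.png',env.read_camera('scene'))
cv2.imwrite('pics/top1.png',env.read_camera('top'))
r=np.hypot(*s['tcp_pos'][:2])*1000;print(r)
"
```

```text
clock: 1.45
tcp_pos: [0.2521, -0.221, 0.2912]
orientation: [0.292, -0.291, 0.644, -0.644]
wrist_force: [-0.3, -0.7, -0.2]
finger_gap: 0.04
1.45 [-0.96221411 -0.16946245 -0.33429441  1.406225    0.00167169  1.32845227] [ 0.25214507 -0.22104581  0.29122616] [ 0.29241734 -0.2912886   0.6442646  -0.64386814]
335.31833614518797
```

View pics/scene1.png

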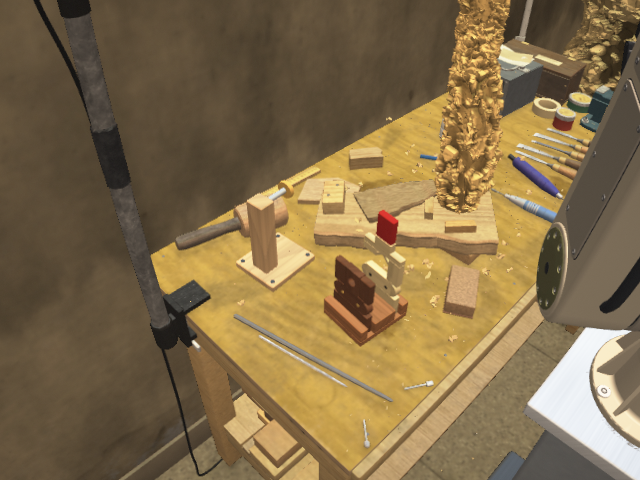

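View pics/top1.png

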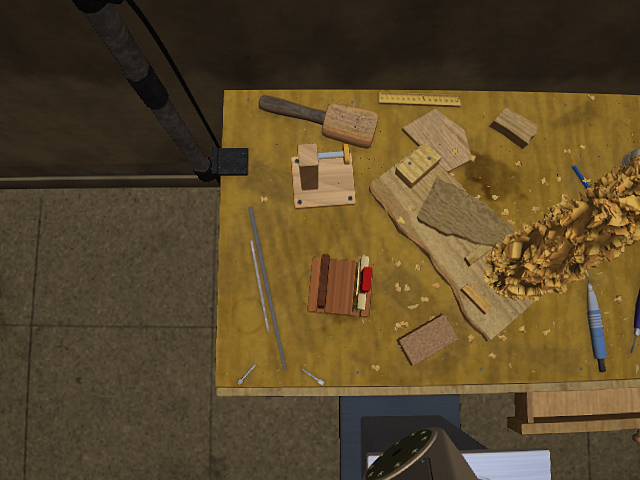

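```bash
python3 -m inch '[[[-46,0,-3,-8],[-92,0,-13,-16],[-136,0,-29,-24],[-177,0,-51,-32],[-214,0,-78,-40],[-248,0,-110,-48],[-276,0,-147,-56],[-300,0,-187,-64],[-300,0,-187,-64]]]'; python3 -c "
from workcell import env
import numpy as np,cv2
s=env.get_state();print(s['clock'],s['joint_pos'],s['tcp_pos'],s['orientation'])
cv2.imwrite('pics/scene2.png',env.read_camera('scene'))
cv2.imwrite('pics/top2.png',env.read_camera('top'))
cv2.imwrite('pics/wrist2.png',env.read_camera('wrist'))
"
```

```text
clock: 2.45
tcp_pos: [0.3093, 0.127, 0.2913]
orientation: [0.588, -0.588, 0.393, -0.393]
wrist_force: [-0.5, -0.7, -0.2]
finger_gap: 0.0402
2.45 [ 1.46899437e-01 -1.71465815e-01 -3.35789564e-01  1.40669181e+00
  1.17112284e-03  1.32500547e+00] [0.30925613 0.12698558 0.29125966] [ 0.58819081 -0.58768108  0.39318543 -0.39251463]
```

View pics/scene2.png

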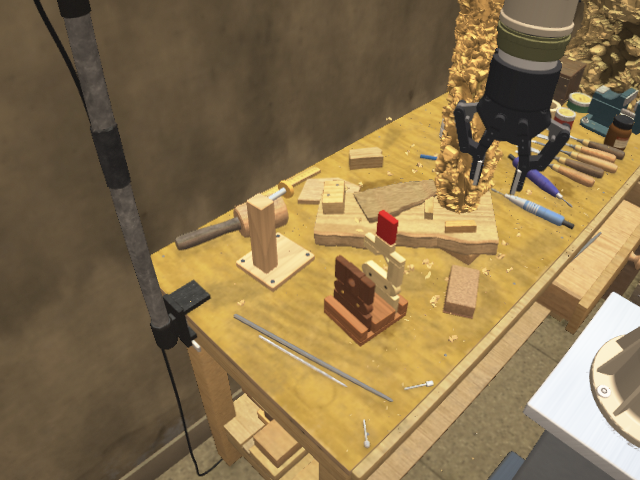

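View pics/top2.png

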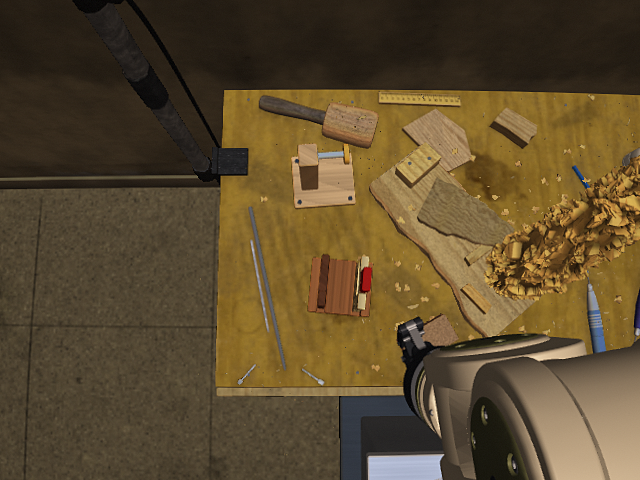

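View pics/wrist2.png

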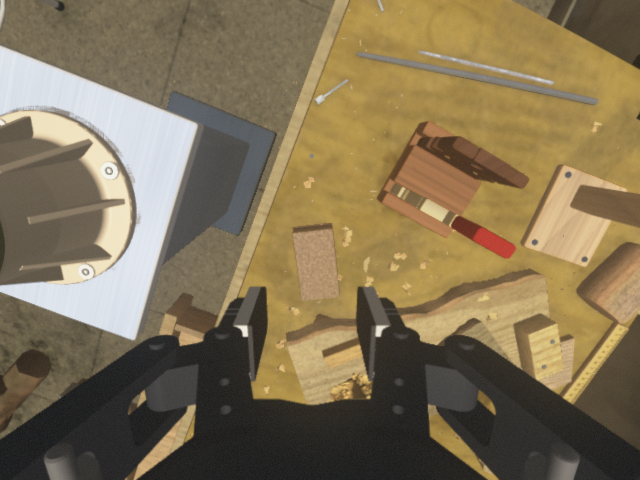

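```bash
cat > rel.py <<'E'
from h import *
def rel(p,zang=None):
    s=env.get_state();q=s['orientation'];R=Rn.from_quat([q[1],q[2],q[3],q[0]]).as_matrix()
    d=R.T@(np.array(p)-s['tcp_pos'])*1000
    za=np.degrees(np.arctan2(R[1,2],R[0,2]))
    sp=0 if zang is None else -((zang-za+180)%360-180)
    return d.round(1),'zang now %.2f spin %.2f'%(za,sp)
E
python3 - <<'E'
from rel import *
P=onz('top',[[366.8,278.2],[362.9+.5-.08*0,270],[362.9+.5-.08*18,288]],.197);print(P)
d=P[1]-P[2];print('tab long axis deg',np.degrees(np.arctan2(d[1],d[0])))
print(rel([*P[0][:2],.30],94))
E
```

```text
[[0.43494896 0.17351436 0.197     ]
 [0.44644748 0.17807305 0.197     ]
 [0.42133619 0.18048913 0.197     ]]
tab long axis deg -5.495791026172705
(array([ -1.1,  -8.8, 133.8]), 'zang now 21.82 spin -72.18')
```

```bash
python3 -m inch '[[[0,-2,10,-8],[0,-4,25,-16],[0,-6,45,-24],[0,-8,65,-32],[0,-9,85,-40],[0,-9,105,-48],[0,-9,120,-56],[0,-9,134,-62.7],[0,-9,134,-62.7],[0,-9,134,-62.7]]]' 60; python3 -c "
from h import *
s=env.get_state();print(s['clock'],s['joint_pos'],s['tcp_pos'],s['orientation'],s['wrist_force'])
cv2.imwrite('pics/wrist3.png',env.read_camera('wrist'))
cv2.imwrite('pics/top3.png',env.read_camera('top'))
"
```

```text
clock: 3.6
tcp_pos: [0.4353, 0.1714, 0.2997]
orientation: [-0.706, 0.706, -0.036, 0.035]
wrist_force: [-0.1, 0.2, 0.1]
finger_gap: 0.0597
3.6 [ 2.03538340e-01  9.35731659e-02 -6.31496850e-02  1.41545510e+00
 -3.78962543e-04  3.04194619e-01] [0.43533351 0.17142133 0.29973509] [-0.7059589   0.70646364 -0.03601142  0.03513307] [-0.07373124  0.16462749  0.07466099]
```

View pics/wrist3.png

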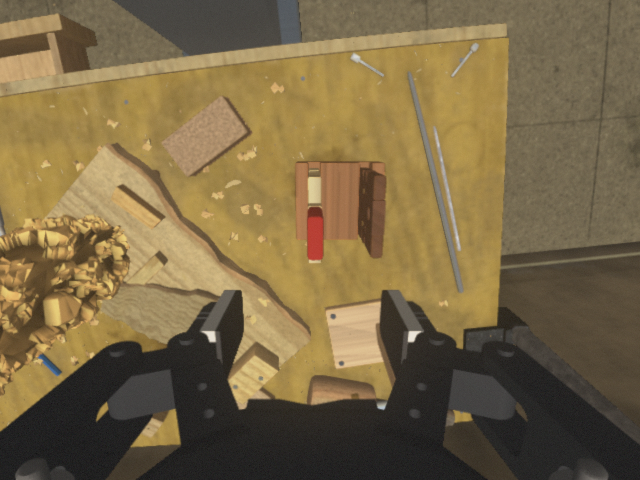

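View pics/top3.png

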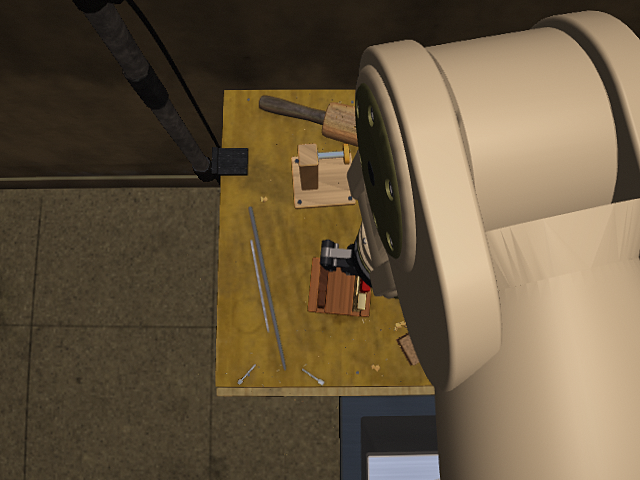

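Run:
```python
from rel import *
a=cv2.imread('pics/wrist3.png')
cv2.imwrite('pics/w3c.png',cv2.resize(a[150:270,285:395],(550,600),interpolation=cv2.INTER_CUBIC))
hs=cv2.cvtColor(a,cv2.COLOR_BGR2HSV)
red=((hs[...,0]<8)|(hs[...,0]>172))&(hs[...,1]>180)&(hs[...,2]>60)
for v in range(200,268,3):
    xs=np.where(red[v,290:340])[0]+290
    if len(xs): print(v,xs.min(),xs.max(),hs[v,xs,2].tolist())
```

```text
209 311 311 [103]
218 308 321 [157, 180, 181, 181, 180, 182, 182, 184, 181, 183, 181, 182, 176, 164]
221 308 322 [179, 182, 183, 181, 180, 184, 182, 181, 182, 168]
224 308 322 [180, 182, 183, 182, 183, 182, 183, 183, 183, 184, 180, 180, 169]
227 308 322 [178, 186, 185, 183, 184, 183, 184, 182, 180, 181, 179, 166]
230 308 322 [180, 183, 184, 183, 184, 185, 182, 182, 183, 181, 180, 166]
233 308 322 [179, 182, 185, 183, 183, 184, 185, 185, 178, 167]
236 308 322 [178, 183, 181, 184, 184, 183, 184, 183, 184, 182, 181, 168]
239 308 322 [176, 184, 183, 182, 183, 183, 181, 183, 183, 183, 181, 168]
242 308 321 [176, 182, 183, 185, 183, 183, 183, 185, 184, 181, 183, 183, 181, 179]
245 308 322 [177, 184, 184, 182, 183, 184, 184, 183, 181, 183, 185, 183, 178, 168]
248 308 321 [175, 183, 182, 183, 182, 185, 182, 182, 179]
251 308 322 [175, 184, 184, 184, 184, 182, 185, 183, 183, 183, 185, 182, 181, 168]
254 308 321 [175, 186, 185, 185, 184, 185, 185, 182, 181, 179]
257 309 321 [183, 183, 185, 184, 184, 184, 182, 177]
```

View pics/w3c.png

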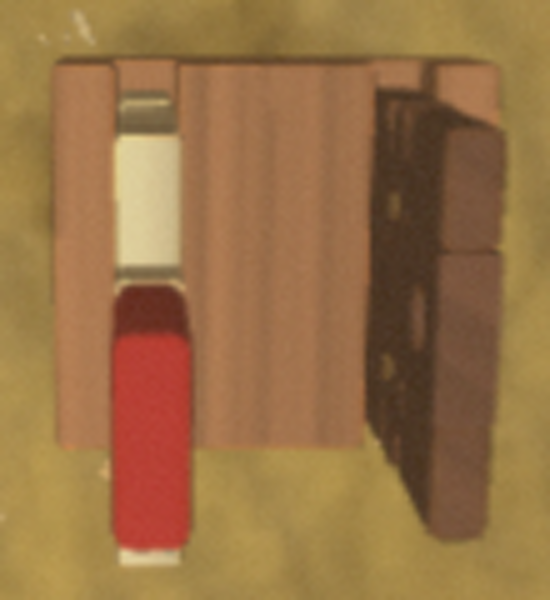

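Run:
```python
from rel import *
P=onz('wrist',[[315.2,238],[315.2,216],[315.2,259.5],[307.5,238],[322.5,238]],.197);print(P)
print(np.linalg.norm(P[1]-P[2]),np.linalg.norm(P[3]-P[4]))
print(rel([*P[0][:2],.160]),rel([*P[1:3].mean(0)[:2],.160],84.5))
```

```text
[[0.43263819 0.17514313 0.197     ]
 [0.41628406 0.17669796 0.197     ]
 [0.44919399 0.17357008 0.197     ]
 [0.43208727 0.16952041 0.197     ]
 [0.4331604  0.18047398 0.197     ]]
0.03305823397482436 0.01100600592429493
(array([ -2.1, 140.2,   2.8]), 'zang now 84.38 spin 0.00') (array([ -2. , 140.2,   2.8]), 'zang now 84.38 spin -0.12')
```

```bash
python3 -c "
from rel import *
print(onz('wrist',[[315,176.3],[315,263]],.151))
"; python3 -m inch '[[[-1,20,1,0],[-2,50,3,0],[-2,80,3,0],[-2,110,3,0],[-2,130,3,0],[-2,144,3,0],[-2,144,3,0],[-2,144,3,0]]]'
```

```text
[[0.39217891 0.17930146 0.151     ]
 [0.46794681 0.1720849  0.151     ]]
clock: 4.5
tcp_pos: [0.4326, 0.1766, 0.1568]
orientation: [-0.706, 0.706, -0.033, 0.033]
wrist_force: [-0.3, 1.0, 1.1]
finger_gap: 0.0603
```

```bash
python3 -m inch '[[[0,0,0,0],[0,0,0,0],[0,0,0,0],[0,0,0,0],[0,0,0,0],[0,0,0,0],[0,0,0,0],[0,0,0,0]]]' 0 60;  python3 -c "
from h import *
cv2.imwrite('pics/wrist4.png',env.read_camera('wrist'))
cv2.imwrite('pics/scene4.png',env.read_camera('scene'))
s=env.get_state();print(s['clock'],s['wrist_force'],s['finger_gap'],s['tcp_pos'])
"
```

```text
clock: 5.3
tcp_pos: [0.4333, 0.1765, 0.157]
orientation: [-0.706, 0.707, -0.033, 0.034]
wrist_force: [-0.7, -2.5, 5.6]
finger_gap: 0.0112
5.4 [-0.68731154 -2.76775307  4.62028214] 0.011259786874418583 [0.43326314 0.17648474 0.15700329]
```

View pics/wrist4.png

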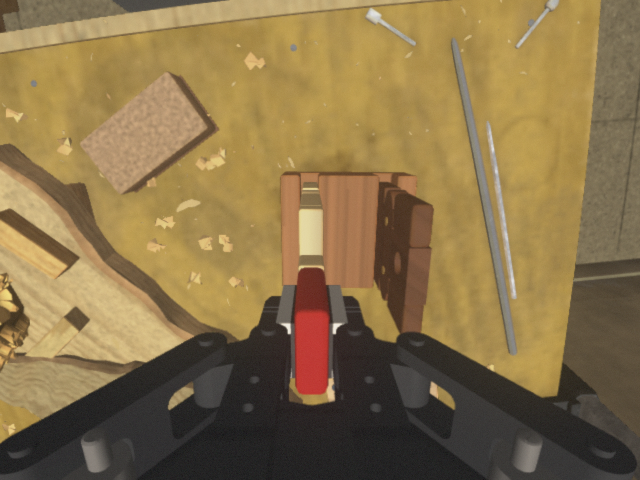

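View pics/scene4.png

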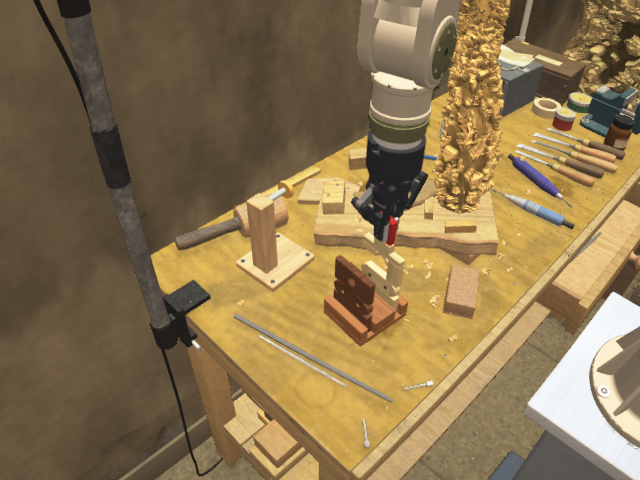

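```bash
python3 -m inch '[[[0,-10,0,0],[0,-25,0,0],[0,-45,0,0],[0,-70,0,0],[0,-100,0,0],[0,-125,0,0],[0,-125,0,0],[0,-125,0,0]]]';  python3 -c "
from rel import *
s=env.get_state();print(s['clock'],s['wrist_force'],s['finger_gap'],s['tcp_pos'])
cv2.imwrite('pics/scene5.png',env.read_camera('scene'))
cv2.imwrite('pics/wrist5.png',env.read_camera('wrist'))
a=cv2.imread('pics/top0.png');hs=cv2.cvtColor(a,cv2.COLOR_BGR2HSV)
C=[]
for (u,v) in [(297,161),(299,202),(350,198)]:
    g=a[v-5:v+6,u-5:u+6].astype(float);w=np.clip(90-g[...,2],0,None);yy,xx=np.mgrid[-5:6,-5:6]
    C.append([u+(w*xx).sum()/w.sum(),v+(w*yy).sum()/w.sum()])
print(C);P=onz('top',C,.015);print(P)
d=P[1]-P[2];e=P[0]-P[1];print(np.degrees(np.arctan2(d[1],d[0])),np.degrees(np.arctan2(e[1],e[0])))
print('mid screws',np.linalg.norm(d),np.linalg.norm(e),(P[0]+P[2])/2)
"
```

```text
clock: 6.2
tcp_pos: [0.4329, 0.1773, 0.2812]
orientation: [0.707, -0.706, 0.033, -0.033]
wrist_force: [0.5, 0.4, -1.8]
finger_gap: 0.0111
6.2 [ 0.47495111  0.41822138 -1.77386656] 0.011122461148842726 [0.43289819 0.17728073 0.28124083]
[[np.float64(296.70165745856355), np.float64(160.5672191528545)], [np.float64(299.32264529058114), np.float64(201.42284569138278)], [np.float64(349.88952380952384), np.float64(197.8552380952381)]]
[[0.66432804 0.27892821 0.015     ]
 [0.58862461 0.27387224 0.015     ]
 [0.59500855 0.18397883 0.015     ]]
94.06213985713278 3.820914817928946
mid screws 0.09011980448544797 0.07587207634827924 [0.6296683  0.23145352 0.015     ]
```

View pics/scene5.png

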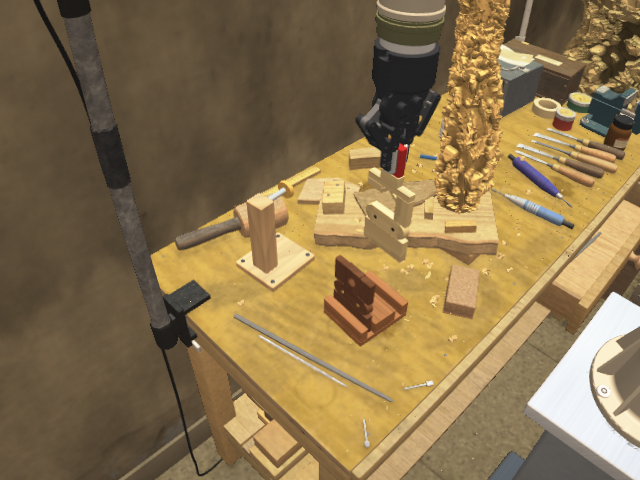

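View pics/wrist5.png

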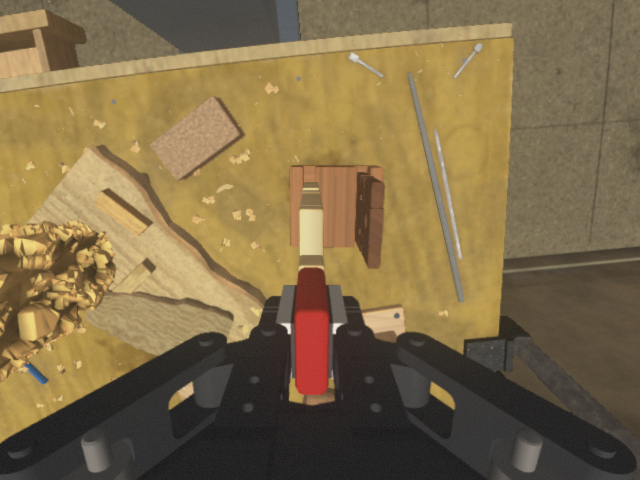

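Run:
```python
from rel import *
print(rel([.546,.2156,.28],94))
```

```text
(array([109.9,  -0.4,  49. ]), 'zang now 84.68 spin -9.32')
```

```bash
python3 -m inch '[[[20,0,9,0],[45,0,20,-2],[75,0,33,-5],[100,0,44,-8],[110,0,49,-9.3],[110,20,49,-9.3],[110,45,49,-9.3],[110,65,49,-9.3],[110,70,49,-9.3],[110,70,49,-9.3]]]';  python3 -c "
from rel import *
s=env.get_state();print(s['clock'],s['wrist_force'],s['finger_gap'],s['tcp_pos'])
cv2.imwrite('pics/scene6.png',env.read_camera('scene'))
cv2.imwrite('pics/wrist6.png',env.read_camera('wrist'))
print(rel([.546,.2156,.21],94))
print(rel([.633,.2216,.21],94))
"
```

```text
clock: 7.3
tcp_pos: [0.5457, 0.2153, 0.2094]
orientation: [-0.706, 0.707, 0.023, -0.026]
wrist_force: [0.2, -0.4, -1.2]
finger_gap: 0.0115
7.3 [ 0.20665602 -0.44628373 -1.20828987] 0.01148391404445148 [0.54565238 0.21530359 0.20937365]
(array([-1. ,  1.7,  0. ]), 'zang now 93.97 spin -0.03')
(array([86.2,  1.7, -0. ]), 'zang now 93.97 spin -0.03')
```

View pics/scene6.png

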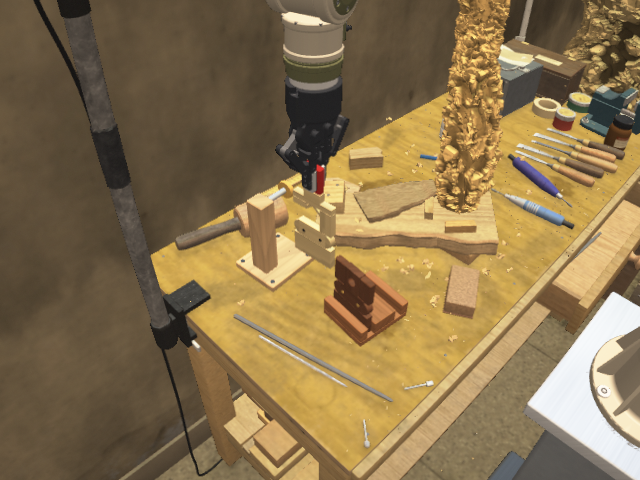

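View pics/wrist6.png

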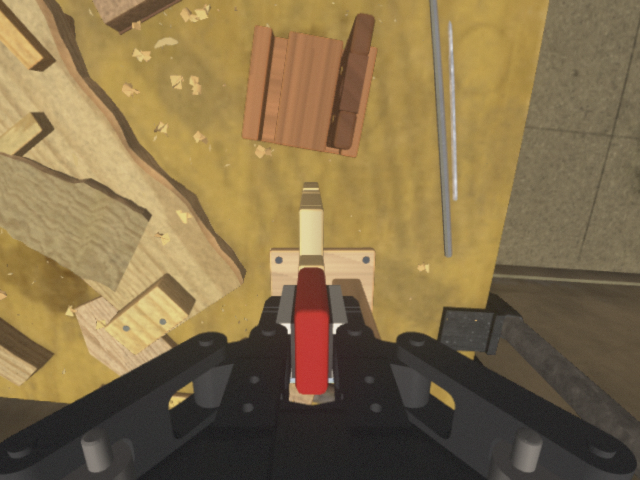

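```bash
python3 -c "
import cv2
b=cv2.imread('pics/scene6.png');cv2.imwrite('pics/s6c.png',cv2.resize(b[150:290,230:370],(600,600),interpolation=cv2.INTER_CUBIC))"
```

```text
(no output)
```

View pics/s6c.png

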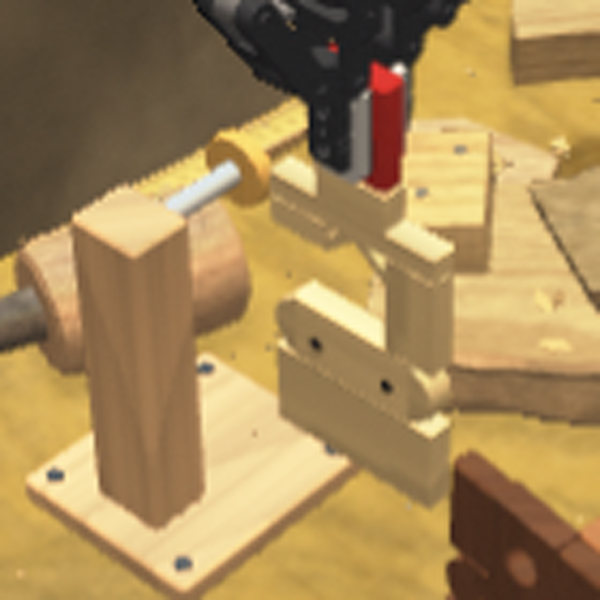

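Run:
```python
from rel import *
s=env.get_state();o=s['tcp_pos']-[0,0,.145];a=np.radians(94)
X=np.array([np.cos(a),np.sin(a),0]);Y=np.array([-X[1],X[0],0]);Z=np.array([0,0,1.])
pts=[(6,40,0),(6,-40,0),(6,-40,70),(6,-40,100),(6,40,139),(6,17,185)]
W=[o+(X*p[0]+Y*p[1]+Z*p[2])/1000 for p in pts]
u=proj('scene',W)
print(((u-[230,150])*600/140).round(0).tolist())
pin=np.array([.631,.2215,.15]);print(((proj('scene',[pin-.02*X,pin+.02*X])-[230,150])*600/140).round(0).tolist())
```

```text
[[421.0, 506.0], [270.0, 410.0], [265.0, 275.0], [263.0, 212.0], [430.0, 220.0], [380.0, 83.0]]
[[228.0, 168.0], [155.0, 216.0]]
```

```bash
python3 -m inch '[[[10,0,0,0],[25,0,0,0],[40,0,0,0],[52,0,0,0],[62,0,0,0],[72,0,0,0],[80,0,0,0],[86,0,0,0],[86,0,0,0],[86,0,0,0]]]';  python3 -c "
from rel import *
s=env.get_state();print(s['clock'],s['wrist_force'],s['finger_gap'],s['tcp_pos'])
b=env.read_camera('scene');cv2.imwrite('pics/s7c.png',cv2.resize(b[130:270,210:350],(600,600),interpolation=cv2.INTER_CUBIC))
cv2.imwrite('pics/wrist7.png',env.read_camera('wrist'))
print(rel([.633,.2216,.21],94))
"
```

```text
clock: 8.4
tcp_pos: [0.6326, 0.2215, 0.2113]
orientation: [-0.707, 0.707, 0.024, -0.025]
wrist_force: [0.0, -0.9, -2.1]
finger_gap: 0.0115
8.4 [ 0.03283858 -0.94055098 -2.1138256 ] 0.011507507877214777 [0.63262902 0.22153416 0.21128232]
(array([ 0.7,  1.4, -0. ]), 'zang now 93.98 spin -0.02')
```

View pics/s7c.png

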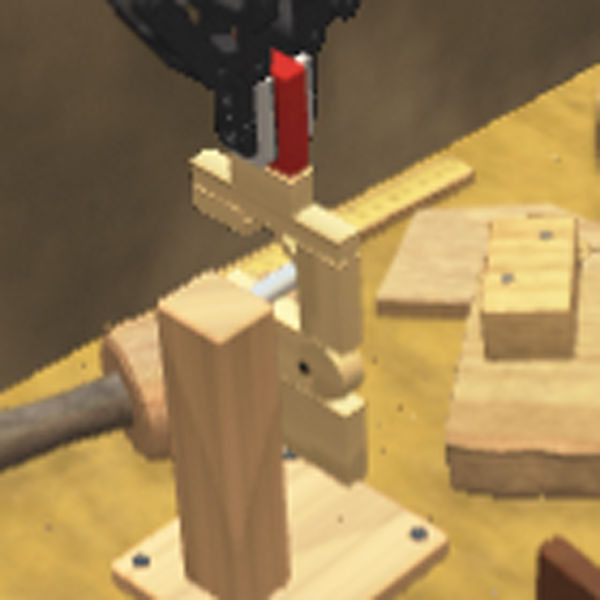

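View pics/wrist7.png

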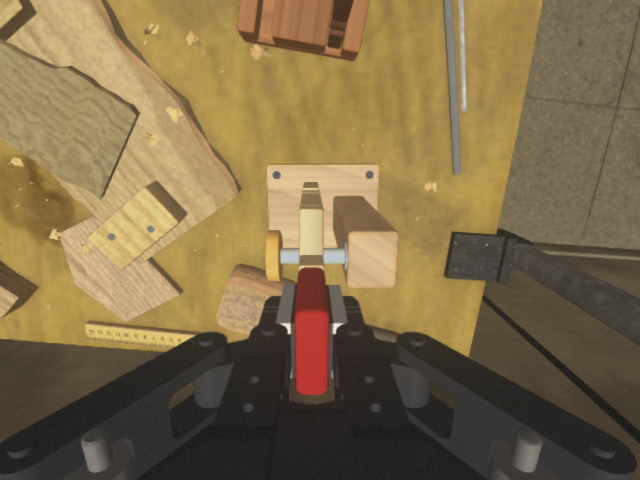

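Run:
```python
from rel import *
P=onz('wrist',[[290,256.5],[340,257.5],[282,257],[346,257]],.15);print(P)
print(env.get_state()['tcp_pos'])
```

```text
[[0.63161528 0.20812102 0.15      ]
 [0.63011033 0.2390262  0.15      ]
 [0.63228656 0.20319871 0.15      ]
 [0.62952839 0.24270211 0.15      ]]
[0.63230548 0.22157203 0.21137557]
```

```bash
python3 -m inch '[[[0,6,0,0],[0,12,0,0],[0,16,0,0],[0,18,0,0],[0,18,0,0]]]'; python3 -m inch '[[[0,1,0,0],[0,2,0,0],[0,2,0,0]]]'; python3 -m inch '[[[0,1,0,0],[0,1,0,0]]]'
```

```text
clock: 9.0
tcp_pos: [0.6323, 0.2215, 0.1926]
orientation: [-0.707, 0.707, 0.024, -0.025]
wrist_force: [-0.4, -0.8, -1.4]
finger_gap: 0.011
clock: 9.3
tcp_pos: [0.6327, 0.2215, 0.1913]
orientation: [-0.707, 0.707, 0.025, -0.024]
wrist_force: [0.4, -0.8, -1.2]
finger_gap: 0.0117
clock: 9.5
tcp_pos: [0.6328, 0.2216, 0.191]
orientation: [0.707, -0.707, -0.025, 0.024]
wrist_force: [-0.5, -0.4, 2.7]
finger_gap: 0.0113
```

```bash
python3 -m inch '[[[0,0,0,0],[0,0,0,0]]]' - 20; python3 -m inch '[[[0,0,0,0],[0,0,0,0],[0,0,0,0],[0,0,0,0],[0,0,0,0],[0,0,0,0]]]' 40;  python3 -c "
from rel import *
s=env.get_state();print(s['clock'],s['wrist_force'],s['finger_gap'],s['tcp_pos'])
b=env.read_camera('scene');cv2.imwrite('pics/s8c.png',cv2.resize(b[130:270,210:350],(600,600),interpolation=cv2.INTER_CUBIC))
cv2.imwrite('pics/wrist8.png',env.read_camera('wrist'))
"
```

```text
clock: 9.7
tcp_pos: [0.6328, 0.2216, 0.191]
orientation: [0.707, -0.707, -0.025, 0.024]
wrist_force: [-0.8, 0.5, 4.2]
finger_gap: 0.011
clock: 10.3
tcp_pos: [0.6327, 0.2215, 0.1901]
orientation: [-0.707, 0.707, 0.024, -0.025]
wrist_force: [0.6, -0.3, 0.7]
finger_gap: 0.0403
10.3 [ 0.62332742 -0.30602811  0.73640635] 0.04033689999378695 [0.6326786  0.22152087 0.19011842]
```

View pics/s8c.png

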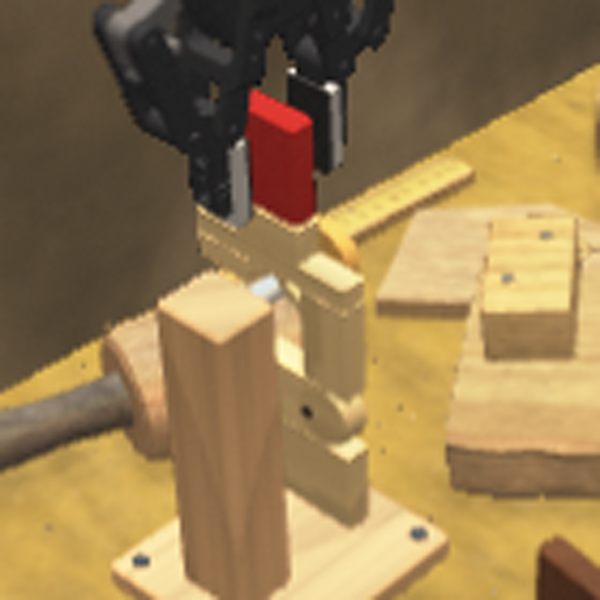

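View pics/wrist8.png

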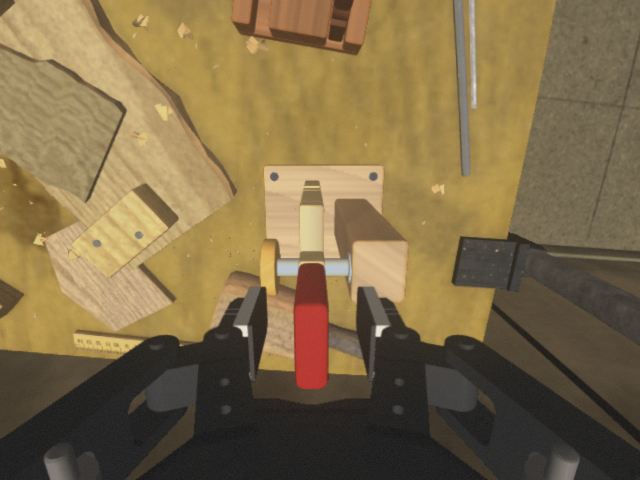

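```bash
python3 -m inch '[[[0,-8,0,0],[0,-20,0,0],[0,-40,0,0],[0,-65,0,0],[0,-90,0,0],[0,-100,0,0],[-20,-100,0,0],[-50,-100,0,0],[-70,-100,0,0],[-70,-100,0,0]]]';  python3 -m inch '[[[0,0,0,0],[0,0,0,0],[0,0,0,0],[0,0,0,0],[0,0,0,0],[0,0,0,0],[0,0,0,0],[0,0,0,0]]]';python3 -c "
from rel import *
s=env.get_state();print(s['clock'],s['wrist_force'],s['finger_gap'],s['tcp_pos'])
b=env.read_camera('scene');cv2.imwrite('pics/scene9.png',b);cv2.imwrite('pics/s9c.png',cv2.resize(b[130:270,210:350],(600,600),interpolation=cv2.INTER_CUBIC))
cv2.imwrite('pics/wrist9.png',env.read_camera('wrist'))
c=env.read_camera('scene');print('motion',np.abs(b.astype(int)-c).max(), (cv2.absdiff(b,c).max(2)>25).sum())
"
```

```text
clock: 11.4
tcp_pos: [0.5606, 0.2167, 0.2913]
orientation: [-0.707, 0.707, 0.025, -0.025]
wrist_force: [0.4, -1.1, 0.0]
finger_gap: 0.0397
clock: 12.2
tcp_pos: [0.5628, 0.2167, 0.2902]
orientation: [-0.707, 0.707, 0.025, -0.025]
wrist_force: [-0.1, -0.7, 0.3]
finger_gap: 0.0401
12.2 [-0.0517308  -0.72148341  0.28627571] 0.04008338075715603 [0.56284279 0.21669508 0.29024736]
motion 59 16
```

View pics/scene9.png

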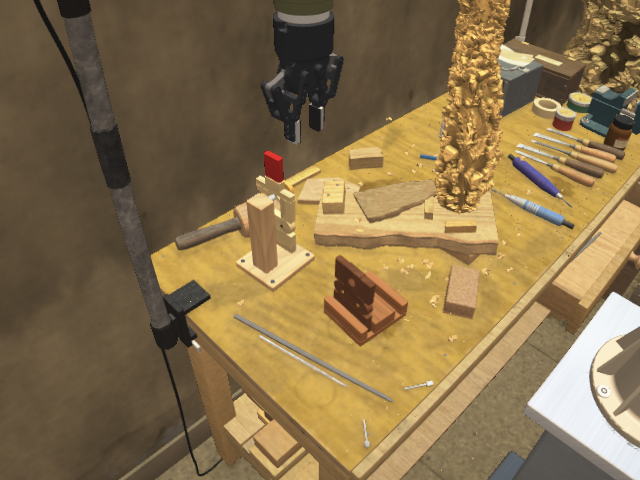

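View pics/s9c.png

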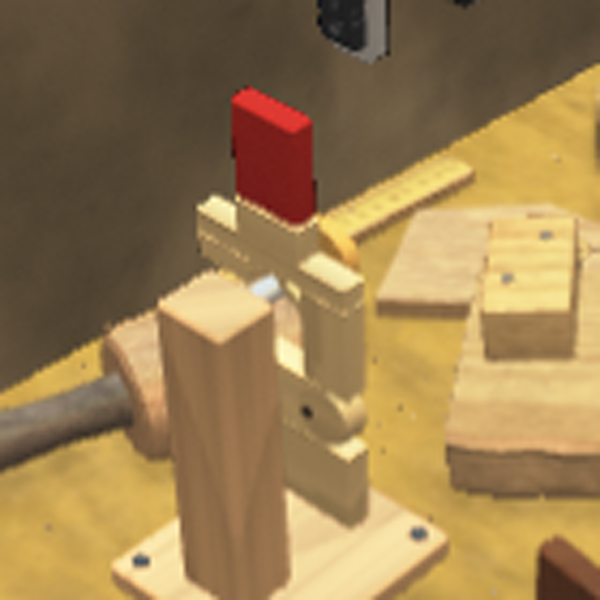

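View pics/wrist9.png

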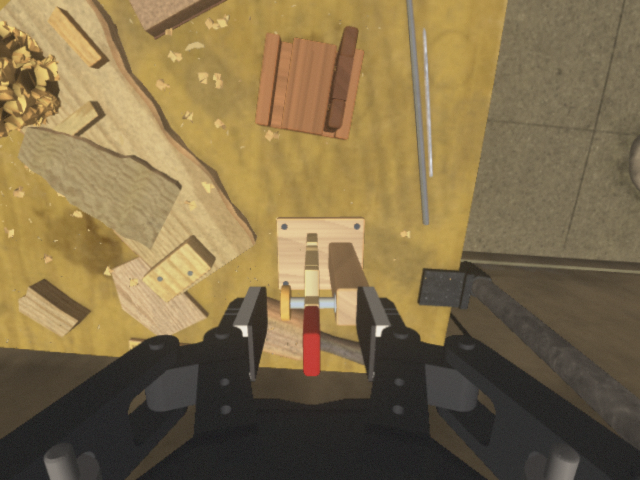

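```bash
python3 -c "
from rel import *
b=cv2.imread('pics/scene9.png');c=env.read_camera('scene')
d=cv2.absdiff(b,c).max(2)>25;ys,xs=np.where(d);print('rows',ys.min(),ys.max(),'cols',xs.min(),xs.max(),'in board',d[148:262,250:300].sum())
o=cv2.imread('pics/scene0.png');print('dark board diff',(cv2.absdiff(o,c).max(2)[255:345,322:375]>30).sum())
s=env.get_state();print(s['clock'],s['wrist_force'])
env.hand_in()
"
```

```text
rows 14 133 cols 284 343 in board 0
dark board diff 202
12.4 [-0.25005304  0.13578747 -0.74545371]
the job is handed in; nothing more can be done
```

The plywood template is hanging from the pin, released and upright, and the job was handed in at 12.4 s of the 42 s allowed. I swung the arm in close past the carved column and gripped the red tab. Then I lifted the board out of the rack, turned it about 9° to match the stand and slid its slot over the pin. I lowered it until the wrist force changed sign (about -1.4 to +2.7 N, then +4.2 N), opened the fingers and withdrew up and back.

**Hang position:** At that contact, the tool height put the pin about 104 mm above the board's underside. The last wrist picture showed the board between the brass head and the post.

**Stillness:** Between pictures about 0.2 s apart, no pixels changed on the board. The only changes were at the gripper, still settling clear of everything.

**Dark template:** It looks to be in its place in the rack in the last pictures. One check I didn't resolve: comparing its region with the first picture gave 202 changed pixels. I think that comes from the plywood board and its shadow being gone from that view, but I did not measure the dark board's position separately.

**Camera disagreement:** The scene camera showed points about 2–4 pixels (about 3–5 mm) from where the tool pose and the top and wrist cameras placed them. The board and pin were shifted almost equally, so their relative position was within about 2 mm.

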